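Knock out the prop and lower the drill-case lid

ROBOT

A 6-joint arm with a two-finger parallel gripper is mounted at the origin on the work surface. World frame = base frame: x ahead of the robot, y to its left, z up, the work surface at z = 0. Lengths are in m, angles in degrees, forces in N, time in s.
With the tool pointing down it reaches from about 0.4 to 0.925 m from the base axis. Payload 12.5 kg.
Tool frame: the origin (TCP) lies at the very end of the fingers, on their centre line; the grasp point (between the pads) lies 19 mm behind it; x points along the fingers, y is the direction in which the jaws open and shut, and the axes are right-handed (so a half turn about x gives the same grasp; the last joint's range is limited). The gripper opens to 95 mm and grips with 3 to 60 N. Pads are 20 mm wide; open, the fingers measure 119 mm over their backs; the gripper's body (75 mm by 180 mm) begins 59 mm behind the grasp point.
Start: joints at [-71.998, 28.126, 89.318, -0, 62.55, -6.05], TCP at [0.255, -0.571, 0.215] pointing down, gripper open.
Joint ranges: [-177.58, 177.58], [-47.91, 125.51], [2.72, 160], [-65.01, 245.01], [3.68, 167.84], [-153.87, 153.87]. Speed limits (degrees/s): [127.2, 127.2, 159.86, 180, 180, 180].

INTERFACE

Orientations are given as a 3x3 rotation matrix whose columns are the frame's x, y, z axes.
In Python, from bench import * gives the robot as it stands. The module is installed in compiled form; this text tells all that it offers.
- The arm moves only by the tool arm_command, never from a script. Its argument "plan" is a list that holds one entry, the list of rows, each a list of 5 numbers: the shift along the tool's x, y, z in cm, then the turn about the tool's x in rad, then the closure, from -1 (fully open) to 1 (shut). A call has 1 to 12 rows; each row shifts and turns the commanded pose from where the row before left it, along the tool's axes as they then stand; what a row does not reach is not made up. A row lasts 1/8 s, in which the tool goes at most 62.5 mm and 10.7 degrees, less where a joint would pass 70% of its speed; a pose out of reach is approached as far as the arm can. A call is refused whole if a number of a shift passes 6.25 or a number of a turn 0.188, either way. A call with a gripper value outside its range is refused whole. The fingers move at their own pace and stop on an object; "squeeze" is the grip in N (left out, the last holds). Time passes only in rows, so rows that do not move let the fingers close. It gives the time, the measured TCP pose, the force and the opening at its end, in the units of the state.
- observe(): the state, without advancing time (a new reading comes with each control period).
- camera(name): name is "scene" or "top" or "wrist"; returns a dict with "img" (480x640x3 uint8, red, green, blue), "intrinsics" (3x3 intrinsics, pixels), "eye" and "orientation" of the camera in the world. Camera axes: x right, y up, looking along -z (the intrinsics and any distortion apply to the point x, -y, -z); pixel columns grow to the right and rows downward; lengths in m; the calibration is good to about 2 mm. The wrist camera is an equidistant fisheye: a pixel r from the principal point sees the ray r / f radians off the axis. A picture is of the moment at which its call begins. There is no depth.
- close_job(): hands the job in, once; it reports no verdict.
The state is a dict: "clock": time; "joints": joint angles; "joint_velocities": joint speeds; "joint_torque": joint torques, N m; "tcp_pos": TCP position; "eef_rot": TCP orientation; "ft_force": force on the tool from outside, world axes, zero at the start; "wrist_torque": the same for the moment, N m; "grip_width": finger opening in m.
Only numpy, scipy, OpenCV 4.12 (cv2) and the standard library are available. Lean on these libraries where they do the work, as an engineer would, in place of code of your own. Each camera call takes 0.05 s, during which the arm holds its last target.

TASK

Close the drill case: with the outside of a finger, push the yellow prop out sideways from under the raised lid, catch the falling lid on the finger straight away, while it is still well open, and lower it on the finger until it is fully shut, without letting it slam. Do not grip, lift or open the lid any further, and leave the tape roll, the wooden offcut and the screwdriver where they lie.

Things in the scene. Friction and masses are not known exactly. Their poses are not given: they have to be found in the camera images.
- case: olive drill case, fixed to the bench, 170 (x) x 240 (y) x 75 mm, open on top, red rack with short drill bits inside, all below the rim. Origin: centre of its underside, on the bench; its x axis points from its front (robot side) to its hinge side, z up, y along the hinge. Nothing stands within 60 mm in front of it.
- lid (a joint): hinge of the clear plastic lid (grey strip along its hinge, black strip along its front edge), rad: 0 is fully shut (lid level on the rim), positive is open; it starts resting on the prop at about 0.60. The hinge is nearly free, so the unsupported lid falls shut hard. The lid is a flat plate 5 mm thick, about 0.25 kg, 192 mm from hinge to front edge and 250 mm wide.
- lid_hinge (a point): middle of the lid's hinge line, on the case's far rim: 85 mm along +x of the case's origin, 75 mm up
- lid_lip (a point): middle (along the hinge direction) of the lid's front lower edge, marked by a black strip 18 mm wide on the lid's upper side; moves with the lid. Shut, this edge overhangs the case front by 22 mm, so a sloping finger can stay under it until the lid is shut. The lid overhangs the case's sides by 5 mm.
- prop (a joint): pivot of the yellow prop, rad: 0 is upright under the lid (its stop), leaning inwards by about 0.14; grows as the prop swings outwards, away from the case (towards the case's -y side). About 0.2 frees the lid; then the prop drops outwards by its own weight to its stop at 1.7. It swings with well under 1 N of push at its tip.
- prop_tip (a point): centre of the prop's orange 10 mm ball tip, which carries the lid from below, 178 mm from the hinge line, 10 mm in from the lid's -y side edge. The prop: a yellow bar 8 mm thick, pivoted outside the case's -y wall, 129 mm from the case's middle plane, 65 mm in front of its origin, 60 mm up; tip 111 mm above the pivot. A flat yellow tab, 145 mm up, sticks out 36 mm past the lid's side edge.
- tape_roll: roll of tan tape lying flat, 90 mm diameter, 24 mm high; origin at the centre of its underside; leave alone
- offcut: light wooden block 75 x 45 x 35 mm; origin at the centre of its underside; leave alone
- screwdriver: orange screwdriver 170 mm long, lying along its own x; leave alone

How it is judged:
By the outcome, as a careful person would: the job done as asked, in the order asked, and still so for the second after the job is handed in, with the robot touching nothing.
It also fails if it takes over 48 s, if anything falls off the work surface, if the arm or the gripper's body presses on something with over 40 N, if the wrist force passes 120 N, or if a joint passes its speed limit or range.

## Working session

There is one attempt and no reset: what is moved stays moved. The work goes in short steps, Python scripts to look and compute and a tool call to move; the robot and the scene stay as the last step left them, time stands still between calls to the robot, and variables do not carry over. Pictures are saved under pics/ and viewed, and the job is handed in when it is done.

Besides the shell and the picture viewer there is one more tool, called after ">>>" as name(argument=value, ...), one argument or row to a line, values as JSON. arm_command: Moves the arm, as the interface text tells. Its arguments: {"type":"object","properties":{"plan":{"type":"array"},"squeeze":{"type":"number"}},"required":["plan"]}

```bash
mkdir -p pics
python3 - <<'E'
from bench import *
import cv2
s=observe()
for k in s: print(k,s[k])
for n in ["scene","top","wrist"]:
    c=camera(n); cv2.imwrite(f"pics/{n}0.png",c["img"][:,:,::-1]); print(n,c["intrinsics"],c["eye"],c["orientation"],[k for k in c])
E
```

```text
clock 0.0
joints [-7.19973683e+01  2.81644662e+01  8.93489073e+01  5.47536374e-05
  6.25476488e+01 -6.05011852e+00]
joint_velocities [-0.02153522 -0.05680685 -0.01646517  0.01167912 -0.04113477 -0.08045672]
joint_torque [ 1.35506518e-03 -6.12646079e+01 -2.58183628e+01  6.92707859e-02
  4.80616477e-02 -8.45366981e-05]
tcp_pos [ 0.25469001 -0.57050527  0.2140656 ]
eef_rot [[-3.28355446e-04  4.07576963e-01 -9.13170801e-01]
 [ 1.01316010e-03 -9.13170246e-01 -4.07577080e-01]
 [-9.99999433e-01 -1.05901837e-03 -1.13096294e-04]]
ft_force [ 0.18671026  0.03119186 -0.49441922]
wrist_torque [-0.02064358  0.02759088  0.02648852]
grip_width 0.09515932116074564
scene [[478.20126373   0.         325.62479143]
 [  0.         478.20126373 245.31131775]
 [  0.           0.           1.        ]] [1.06918389 0.2683487  1.05127247] [[-0.47839334 -0.74827884  0.45958524]
 [ 0.87814198 -0.40916013  0.24790048]
 [ 0.00254528  0.52217503  0.85283455]] ['img', 'intrinsics', 'eye', 'orientation']
top [[571.9232493    0.         318.95228294]
 [  0.         571.9232493  241.5468402 ]
 [  0.           0.           1.        ]] [0.50617434 0.01029313 1.42258872] [[-0.00542157  0.99887424 -0.04712604]
 [-0.9999754  -0.00520575  0.00470104]
 [ 0.00445042  0.04715037  0.99887789]] ['img', 'intrinsics', 'eye', 'orientation']
wrist [[371.64829954   0.         319.71374829]
 [  0.         371.64829954 244.85170223]
 [  0.           0.           1.        ]] [ 0.31902438 -0.54288948  0.38587545] [[ 4.07460103e-01  8.84078532e-01  2.28869860e-01]
 [-9.13222880e-01  3.94589873e-01  1.01601201e-01]
 [-4.86288104e-04 -2.50407629e-01  9.68140374e-01]] ['img', 'intrinsics', 'eye', 'orientation']
```

View pics/scene0.png

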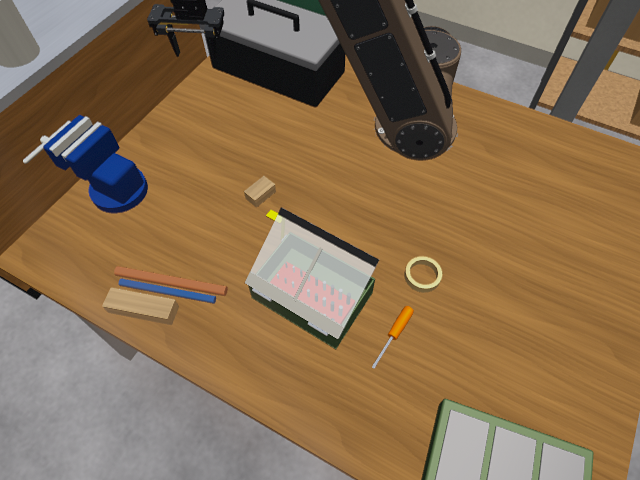

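View pics/top0.png

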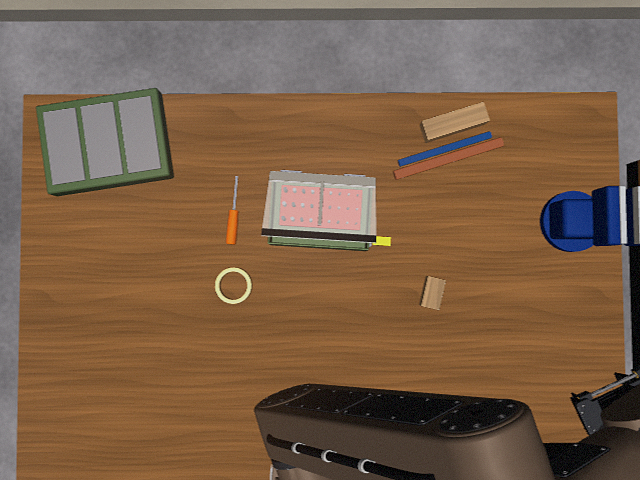

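View pics/wrist0.png

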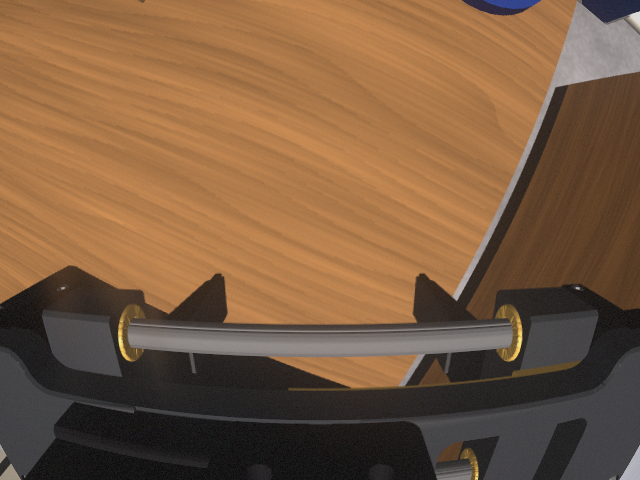

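Top view: the case is near (320,208) with its front towards the robot (image down). The black lip strip is at row ~236 and the yellow tab at (383,241). The offcut is at (433,293), the tape at (233,286) and the screwdriver at (233,215). Next I'll measure.

```bash
cat > h.py <<'E'
import numpy as np, cv2
from bench import *
def ray(c,u,v):
    K=c["intrinsics"];d=np.array([(u-K[0,2])/K[0,0],-(v-K[1,2])/K[1,1],-1.]);R=np.array(c["orientation"])
    return np.array(c["eye"]),R@d
def onz(c,u,v,z):
    e,d=ray(c,u,v);return e+d*(z-e[2])/d[2]
def tri(c1,p1,c2,p2):
    e1,d1=ray(c1,*p1);e2,d2=ray(c2,*p2)
    A=np.stack([d1,-d2],1);t=np.linalg.lstsq(A,e2-e1,rcond=None)[0]
    a=e1+d1*t[0];b=e2+d2*t[1];return (a+b)/2,np.linalg.norm(a-b)
E
python3 - <<'E'
from h import *
cv=cv2
T=camera("top");S=camera("scene")
def mask(c,lo,hi):
    return cv2.inRange(cv2.cvtColor(c["img"],cv2.COLOR_RGB2HSV),lo,hi)
for n,c in(("T",T),("S",S)):
    for nm,lo,hi in(("yellow",(26,180,150),(34,255,255)),("black",(0,0,0),(180,255,40)),("green",(35,30,20),(80,255,140)),("orange",(8,220,180),(16,255,255))):
        m=mask(c,lo,hi); k,l,st,ce=cv2.connectedComponentsWithStats(m)
        for i in range(1,k):
            if st[i,4]>25 and 200<ce[i][0]<460 and 150<ce[i][1]<350:
                cn=cv2.findContours((l==i).astype(np.uint8),0,2)[0][0]
                print(n,nm,st[i],ce[i].round(1),cv2.boxPoints(cv2.minAreaRect(cn)).round(1).tolist())
def crop(c,x,y,w,h,f,name):
    cv2.imwrite(name,cv2.resize(c["img"][y:y+h,x:x+w,::-1],None,fx=f,fy=f,interpolation=2))
crop(T,240,150,180,130,4,"pics/tc.png"); crop(S,230,170,170,190,3,"pics/sc.png"); crop(S,140,0,100,60,7,"pics/g.png")
E
```

```text
T yellow [372 236  19  10 108] [382.9 240.3] [[371.8999938964844, 243.89999389648438], [372.70001220703125, 235.39999389648438], [390.5, 237.0], [389.70001220703125, 245.5]]
T black [366 235  10   7  36] [371.4 238.4] [[366.0, 235.0], [375.0, 235.0], [375.0, 241.0], [366.0, 241.0]]
T green [272 237  97  14 646] [321.2 243.3] [[271.5, 244.39999389648438], [272.0, 236.39999389648438], [368.3999938964844, 242.60000610351562], [367.8999938964844, 250.60000610351562]]
T orange [226 210  10  34 138] [230.4 228.5] [[225.6999969482422, 242.8000030517578], [228.8000030517578, 209.60000610351562], [237.0, 210.39999389648438], [234.0, 243.5]]
S yellow [266 210  12  10  75] [271.8 214.3] [[265.79998779296875, 215.39999389648438], [269.20001220703125, 208.60000610351562], [277.6000061035156, 212.8000030517578], [274.20001220703125, 219.60000610351562]]
S black [279 208 100  58 738] [328.9 236.9] [[278.20001220703125, 213.3000030517578], [281.3999938964844, 207.1999969482422], [378.29998779296875, 259.6000061035156], [375.0, 265.70001220703125]]
S green [ 256  277  119   72 1104] [320.6 315.7] [[255.3000030517578, 294.1000061035156], [373.6000061035156, 276.5], [383.20001220703125, 340.79998779296875], [264.8999938964844, 358.5]]
S orange [389 306  20  28  59] [398.2 318.7] [[387.79998779296875, 332.20001220703125], [406.20001220703125, 304.79998779296875], [408.0, 306.0], [389.70001220703125, 333.5]]
S orange [394 310  19  28  59] [403.9 324.2] [[393.8999938964844, 336.20001220703125], [412.0, 310.0], [414.1000061035156, 311.5], [396.0, 337.70001220703125]]
```

View pics/tc.png

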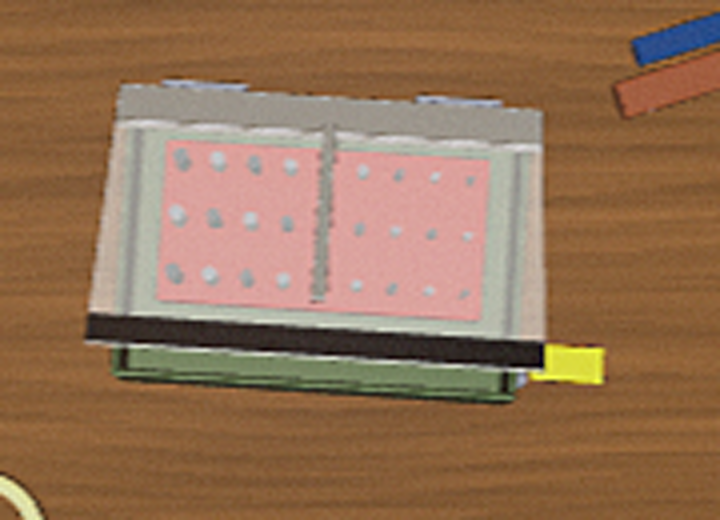

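View pics/sc.png

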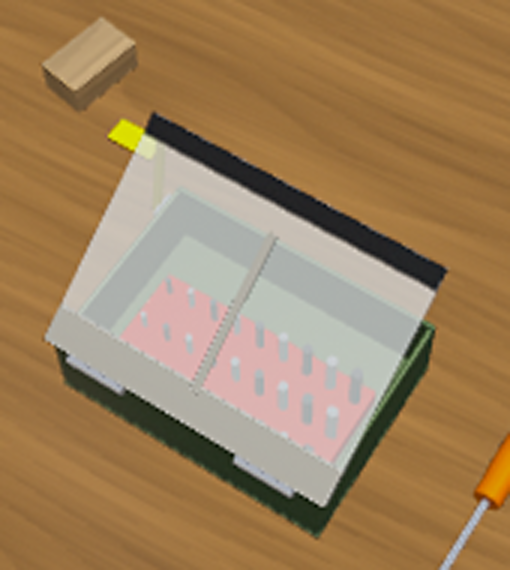

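View pics/g.png

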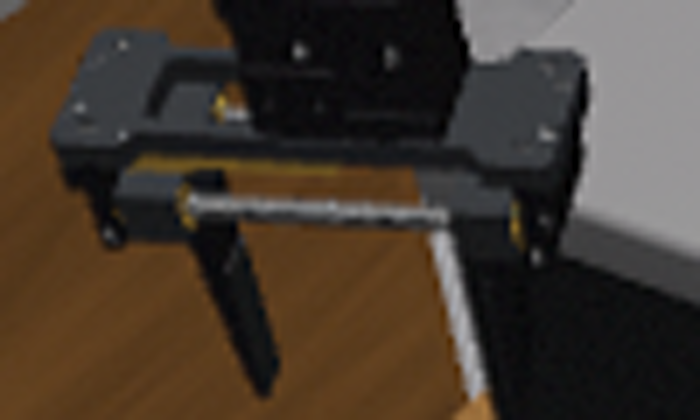

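Run:
```python
from h import *
T=camera("top");S=camera("scene")
t=lambda x,y:(240+x/4-.4,150+y/4-.4); s=lambda x,y:(230+x/3-.33,170+y/3-.33)
P={}
for n,a,b in (("lipL",t(85,341),s(447,268)),("lipR",t(544,369),s(155,112)),("hingeL",t(118,84),s(325,506)),("hingeR",t(543,112),s(46,338))):
    P[n],e=tri(T,a,S,b); print(n,P[n].round(4),e.round(4))
h=(P["hingeL"]+P["hingeR"])/2;l=(P["lipL"]+P["lipR"])/2
print(h,l,np.linalg.norm(P["lipL"]-P["lipR"]),np.linalg.norm(l-h),np.arctan2(l[2]-h[2],np.linalg.norm((l-h)[:2])))
for a in("lip","hinge"):
    d=P[a+"L"]-P[a+"R"]; print("yaw deg of case y vs world y",np.degrees(np.arctan2(-d[0],d[1])))
# case front rim corners at z .075
a=onz(T,*t(115,380),.075);b=onz(T,*t(515,402),.075);print("front rim",a,b,np.linalg.norm(a-b),np.degrees(np.arctan2(-(a-b)[0],(a-b)[1])))
for p in((604,347),(602,384),(533,382)): print("tab",onz(T,*t(*p),.145))
for p in((421,287),(427,309),(440,311),(446,279),(437,275)):print("off",onz(T,*p,.035))
print("tape",onz(T,233.5,286,.024))
```

```text
lipL [0.5796 0.1301 0.1868] 0.0001
lipR [ 0.563  -0.1177  0.1869] 0.0008
hingeL [0.7377 0.1206 0.0821] 0.0002
hingeR [ 0.72   -0.1295  0.0777] 0.0021
[ 0.72880165 -0.00443407  0.0798647 ] [0.5713171  0.00616467 0.18682585] 0.24838218314906846 0.19066830581338515 0.5955693687555774
yaw deg of case y vs world y -3.846167767407316
yaw deg of case y vs world y -4.0491735773538045
front rim [0.56316857 0.12327758 0.075     ] [ 0.5489535  -0.11242541  0.075     ] 0.23613124640011815 -3.451284995501982
tab [ 0.57726005 -0.15617028  0.145     ]
tab [ 0.55654401 -0.15481641  0.145     ]
tab [ 0.55786555 -0.11622578  0.145     ]
off [ 0.46015447 -0.24277256  0.035     ]
off [ 0.40703213 -0.25655466  0.035     ]
off [ 0.40203884 -0.28793704  0.035     ]
off [ 0.47915535 -0.30368324  0.035     ]
off [ 0.48895348 -0.28199578  0.035     ]
tape [0.46476607 0.2125963  0.024     ]
```

>>> arm_command(
  plan=[
    [[-6,0,0,0,1],[-6,0,0,0,1],[-6,0,0,0,1],[-6,0,0,0,1],[-6,0,0,0,1],[-6,0,0,0,1]],
  ],
  squeeze=20,
)

```text
clock: 1.1
tcp_pos: [0.2545, -0.5701, 0.5769]
eef_rot: [[0.0, 0.408, -0.913], [-0.001, -0.913, -0.408], [-1.0, 0.001, 0.0]]
ft_force: [0.7, -0.4, 0.4]
grip_width: 0.0405
```

>>> arm_command(
  plan=[
    [[-6,0,0,0,1],[-6,0,0,0,1],[-6,0,0,0,1],[-6,0,0,0,1]],
  ],
)

```text
clock: 1.6
tcp_pos: [0.1859, -0.5256, 0.7334]
eef_rot: [[-0.151, 0.433, -0.889], [0.074, -0.892, -0.447], [-0.986, -0.133, 0.102]]
ft_force: [-2.6, -1.0, -1.2]
grip_width: 0.0021
```

```bash
python3 -c "
from bench import *
s=observe();print(s['joints'].round(2) if hasattr(s['joints'],'round') else s['joints'],s['tcp_pos'],s['clock'])"
```

```text
[-73.82  31.96   4.1  -14.27 149.71 -22.09] [ 0.1859435  -0.5256177   0.73344962] 1.6
```

```bash
cat >> h.py <<'E'
def plan(target,yaw=None):
    s=observe();R=np.array(s['eef_rot']);d=np.array(target)-s['tcp_pos'];t=R.T@d*100
    print('joints',np.round(s['joints'],1),'tcp',np.round(s['tcp_pos'],4),'xaxis',R[:,0].round(3),'yaxis',R[:,1].round(3),'f',np.round(s['ft_force'],1),'clk',s['clock'])
    print('tool cm total',t.round(2),'dist',np.linalg.norm(t).round(2))
E
python3 -c "
from h import *
plan([.65,-.25,.45])"
```

```text
joints [-73.8  32.    4.1 -14.3 149.7 -22.1] tcp [ 0.1859 -0.5256  0.7334] xaxis [-0.151  0.074 -0.986] yaxis [ 0.433 -0.892 -0.133] f [-2.6 -1.  -1.2] clk 1.6
tool cm total [ 22.98  -0.71 -56.46] dist 60.96
```

>>> arm_command(
  plan=[
    [[4,0,0,0,1],[4,0,0,0,1],[2,0,-5.5,0,1],[2,0,-5.5,0,1],[2,0,-5.5,0,1],[2,0,-5.5,0,1],[2,0,-5.5,0,1],[2,0,-5.5,0,1],[2,0,-5.5,0,1],[1,0,-6,0,1],[0,0,-6,0,1],[0,0,-6,0,1]],
  ],
)

```text
clock: 3.1
tcp_pos: [0.6559, -0.259, 0.4668]
eef_rot: [[-0.154, 0.433, -0.888], [0.072, -0.892, -0.447], [-0.985, -0.133, 0.106]]
ft_force: [0.1, -1.4, 0.5]
grip_width: 0.0002
```

```bash
python3 -c "
from h import *
plan([.95,-.25,.35])"
```

```text
joints [-26.8  35.3  40.4  -0.3 114.   36.8] tcp [ 0.6559 -0.259   0.4668] xaxis [-0.154  0.072 -0.985] yaxis [ 0.433 -0.892 -0.133] f [ 0.1 -1.4  0.5] clk 3.1
tool cm total [  7.05  13.48 -27.77] dist 31.66
```

>>> arm_command(
  plan=[
    [[-1,4.7,-3.5,0,1],[-1,4.7,-3.5,0,1],[-1,4.7,-3.5,0,1],[-1,4.7,-3.5,0,1],[-1,4.7,-3.5,0,1],[-1,4.7,-3.5,0,1]],
  ],
)

```text
clock: 3.85
tcp_pos: [0.7974, -0.3452, 0.3868]
eef_rot: [[-0.057, 0.442, -0.895], [0.031, -0.896, -0.444], [-0.998, -0.053, 0.037]]
ft_force: [0.3, -0.1, 0.0]
grip_width: 0.0004
```

```bash
python3 -c "
from h import *
plan([.95,-.25,.35])"
```

```text
joints [-2.780e+01  5.880e+01  2.800e+00  1.000e-01  1.221e+02  3.600e+01] tcp [ 0.7974 -0.3452  0.3868] xaxis [-0.057  0.031 -0.998] yaxis [ 0.442 -0.896 -0.053] f [ 0.3 -0.1  0. ] clk 3.85
tool cm total [  3.1   -1.6  -18.02] dist 18.35
```

>>> arm_command(
  plan=[
    [[-3,4,-3,0,1],[-3,4,-3,0,1],[-3,4,-3,0,1],[-3,4,-3,0,1]],
  ],
)

```text
clock: 4.35
tcp_pos: [0.8145, -0.3645, 0.4095]
eef_rot: [[0.063, 0.441, -0.895], [-0.022, -0.896, -0.443], [-0.998, 0.047, -0.047]]
ft_force: [0.8, -0.1, 0.7]
grip_width: 0.0003
```

```bash
python3 -c "
from h import *
plan([.95,-.25,.35])"
```

```text
joints [-28.5  57.3   2.8   0.7 116.1  35.5] tcp [ 0.8145 -0.3645  0.4095] xaxis [ 0.063 -0.022 -0.998] yaxis [ 0.441 -0.896  0.047] f [ 0.8 -0.1  0.7] clk 4.35
tool cm total [  6.54  -4.56 -16.93] dist 18.71
```

>>> arm_command(
  plan=[
    [[0,-3.7,-3.2,0,1],[0,-3.7,-3.2,0,1],[0,-3.7,-3.2,0,1],[0,-3.7,-3.2,0,1],[0,-3.7,-3.2,0,1],[0,-3.7,-3.2,0,1],[0,0,0,0.17,1],[0,0,0,0.17,1],[0,0,0,0.17,1]],
  ],
)

```text
clock: 5.48
tcp_pos: [0.8884, -0.0801, 0.4074]
eef_rot: [[0.062, -0.057, -0.996], [-0.021, -0.998, 0.056], [-0.998, 0.017, -0.063]]
ft_force: [0.5, -0.9, -0.3]
grip_width: 0.0004
```

```bash
python3 -c "
from h import *
plan([1,-.07,.51])"
```

```text
joints [ -9.2  57.1   3.5  -0.7 115.6  83.7] tcp [ 0.8884 -0.0801  0.4074] xaxis [ 0.062 -0.021 -0.998] yaxis [-0.057 -0.998  0.017] f [ 0.5 -0.9 -0.3] clk 5.475
tool cm total [ -9.57  -1.47 -11.7 ] dist 15.19
```

>>> arm_command(
  plan=[
    [[-3,0,-5,0,1],[-3,0,-5,0,1],[-3,0,-5,0,1],[-3,0,-5,0,1],[-3,0,-5,0,1],[-3,0,-5,0,1],[-2,0,-5,0,1],[-2,0,-5,0,1],[-2,0,-5,0,1],[-2,0,-5,0,1]],
  ],
)

```text
clock: 6.72
tcp_pos: [0.9242, -0.0657, 0.509]
eef_rot: [[0.372, -0.054, -0.927], [-0.045, -0.998, 0.04], [-0.927, 0.027, -0.374]]
ft_force: [0.2, 0.0, 0.6]
grip_width: 0.0008
```

```bash
python3 -c "
from h import *
plan([1,-.07,.51])"
```

```text
joints [ -8.3  51.9   2.8   0.5 103.3  84.7] tcp [ 0.9242 -0.0657  0.509 ] xaxis [ 0.372 -0.045 -0.927] yaxis [-0.054 -0.998  0.027] f [0.2 0.  0.6] clk 6.725
tool cm total [ 2.75  0.03 -7.08] dist 7.59
```

>>> arm_command(
  plan=[
    [[-1.5,0,-6,0,1],[-1.5,0,-6,0,1],[-1.5,0,-6,0,1],[-1.5,0,-6,0,1],[-1,0,-6,0,1],[-1,0,-6,0,1],[-1,0,-6,0,1],[-1,0,-6,0,1],[-1,0,-6,0,1],[-1,0,-6,0,1]],
  ],
)

```text
clock: 7.98
tcp_pos: [0.964, -0.0552, 0.6204]
eef_rot: [[0.676, -0.057, -0.735], [-0.063, -0.998, 0.02], [-0.734, 0.033, -0.678]]
ft_force: [0.5, -0.1, 1.0]
grip_width: 0.0003
```

```bash
python3 -c "
from h import *
plan([.46,-.09,.26])"
```

```text
joints [-7.6 47.7  2.8  1.6 86.8 85.4] tcp [ 0.964  -0.0552  0.6204] xaxis [ 0.676 -0.063 -0.734] yaxis [-0.057 -0.998  0.033] f [ 0.5 -0.1  1. ] clk 7.975
tool cm total [-7.39  5.18 61.4 ] dist 62.06
```

```bash
cat >> h.py <<'E'
cx=np.array([.9977,-.067,0]);cy=np.array([.067,.9977,0]);O=np.array([.6425,.001,0])
def W(x,y,z): return O+cx*x+cy*y+np.array([0,0,z])
def Cc(p): d=np.array(p)-O;return np.array([d@cx,d@cy,d[2]])
def lip(th,y): return W(.085-.192*np.cos(th),y,.075+.192*np.sin(th))
def tgt(th,y,L,gap=0):
    R=np.array(observe()['eef_rot']);return lip(th,y)+R[:,0]*L+R[:,2]*(.010+gap)
E
python3 -c "
from h import *
for a in((.6,-.088,-.03,.005),(.6,-.088,.025,.005)):
    t=tgt(*a);print(t,Cc(t));plan(t)"
```

```text
[ 0.53200977 -0.07968712  0.19526879] [-0.10483006 -0.08790439  0.19526879]
joints [-7.6 47.7  2.8  1.6 86.8 85.4] tcp [ 0.964  -0.0552  0.6204] xaxis [ 0.676 -0.063 -0.734] yaxis [-0.057 -0.998  0.033] f [ 0.5 -0.1  1. ] clk 7.975
tool cm total [ 2.17  3.52 60.52] dist 60.66
[ 0.56918541 -0.08315288  0.15488364] [-0.06750772 -0.0888714   0.15488364]
joints [-7.6 47.7  2.8  1.6 86.8 85.4] tcp [ 0.964  -0.0552  0.6204] xaxis [ 0.676 -0.063 -0.734] yaxis [-0.057 -0.998  0.033] f [ 0.5 -0.1  1. ] clk 7.975
tool cm total [ 7.67  3.52 60.52] dist 61.1
```

>>> arm_command(
  plan=[
    [[0,0,6,0,1],[0,0,6,0,1],[-0.5,0.4,6,0,1],[-0.5,0.4,6,0,1],[-0.5,0.4,6,0,1],[-0.5,0.4,6,0,1],[-0.5,0.4,6,0,1],[-0.5,0.4,6,0,1],[0,0.4,5,0,1],[0,0.4,3,0,1]],
  ],
)

```text
clock: 9.22
tcp_pos: [0.5992, -0.0771, 0.3227]
eef_rot: [[0.675, -0.056, -0.736], [-0.063, -0.998, 0.019], [-0.735, 0.033, -0.677]]
ft_force: [0.1, -0.7, 0.3]
grip_width: 0.0005
```

```bash
python3 -c "
from h import *
for a in((.6,-.088,-.03,.005),(.6,-.088,.025,.005)):
    t=tgt(*a);print(t,Cc(t));plan(t)
c=camera('wrist');cv2.imwrite('pics/w1.png',c['img'][:,:,::-1])
c=camera('scene');cv2.imwrite('pics/s1.png',c['img'][:,:,::-1])
"
```

```text
[ 0.53202856 -0.07971726  0.19532377] [-0.1048093  -0.0879332   0.19532377]
joints [-17.2   8.7 113.2  27.2  17.9  52.3] tcp [ 0.5992 -0.0771  0.3227] xaxis [ 0.675 -0.063 -0.735] yaxis [-0.056 -0.998  0.033] f [ 0.1 -0.7  0.3] clk 9.225
tool cm total [ 4.85  0.22 13.56] dist 14.4
[ 0.56913596 -0.08315688  0.15487368] [-0.06755679 -0.08887871  0.15487368]
joints [-17.2   8.7 113.2  27.2  17.9  52.3] tcp [ 0.5992 -0.0771  0.3227] xaxis [ 0.675 -0.063 -0.735] yaxis [-0.056 -0.998  0.033] f [ 0.1 -0.7  0.3] clk 9.225
tool cm total [10.35  0.22 13.56] dist 17.06
```

View pics/w1.png

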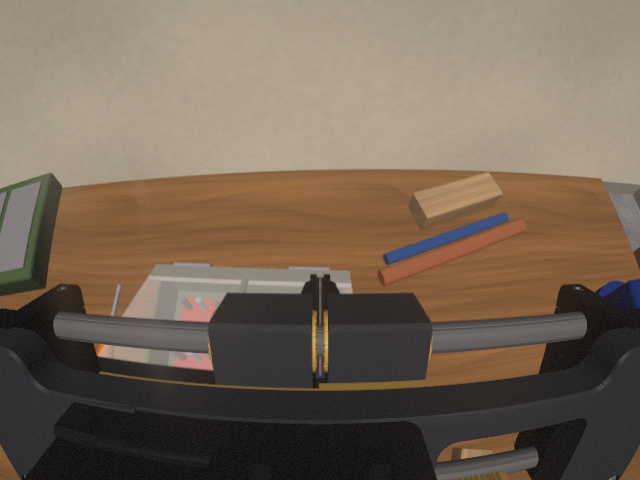

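View pics/s1.png

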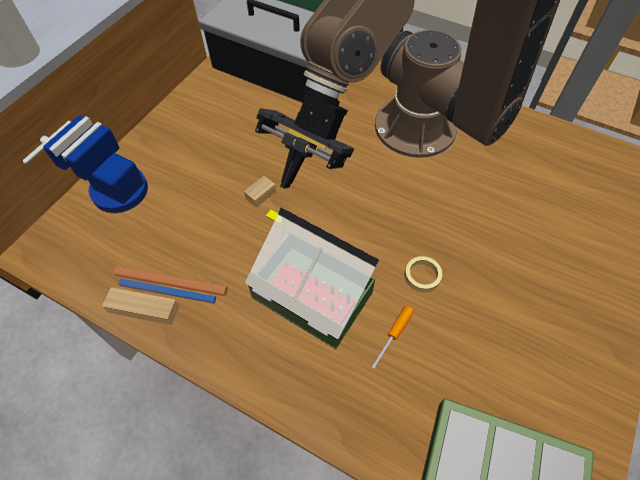

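```bash
cat > k.py <<'E'
import numpy as np
from scipy.optimize import least_squares
from scipy.spatial.transform import Rotation as Ro
D=[([28.164,89.349,62.548],(.6248,.2141)),([35.3,40.4,114],(.7052,.4668)),([58.8,2.8,122.1],(.8689,.3868)),([57.3,2.8,116.1],(.8924,.4095)),([51.9,2.8,103.3],(.9265,.509)),([47.7,2.8,86.8],(.9656,.6204)),([57.1,3.5,115.6],(.892,.4074))]
A=[];b=[]
for j,(r,z) in D:
    a=np.radians(np.cumsum(j));s,c=np.sin(a),np.cos(a)
    A+=[[1,0,s[0],s[1],c[1],s[2]],[0,1,c[0],c[1],-s[1],c[2]]];b+=[r,z]
A=np.array(A);b=np.array(b)
P=np.linalg.lstsq(A,b,rcond=None)[0]
r0,h,l1,l2,e,lt=P
def fk(q):
    q=np.radians(q);R=Ro.from_euler('z',q[0])
    p=np.array([0,0,h])+R.apply([r0,0,0])
    R=R*Ro.from_euler('y',q[1]);p=p+R.apply([0,0,l1])
    R=R*Ro.from_euler('y',q[2]);p=p+R.apply([e,0,l2])
    R=R*Ro.from_euler('z',q[3])*Ro.from_euler('y',q[4]);p=p+R.apply([0,0,lt])
    return p,(R*Ro.from_euler('z',q[5]))
lo=np.array([-177.5,-47.9,2.8,-65,3.7,-153]);hi=np.array([177.5,125.5,160,245,167.8,153])
def ik(p,ax,q0):
    f=lambda q:np.r_[(fk(q)[0]-p)*10,(fk(q)[1].apply([0,0,1])-ax)*3]
    x=least_squares(lambda v:f(np.r_[v,0]),np.clip(q0[:5],lo[:5]+.01,hi[:5]-.01),bounds=(lo[:5],hi[:5]),x_scale=20);return x.x,np.abs(x.fun).max()
E
python3 - <<'E'
from k import *
print(P.round(4),(A@P-b).round(4))
q=[-17.2,8.7,113.2,27.2,17.9,52.3];p,R=fk(q);print(p,R.as_matrix().round(3))
from h import *
for al in(43,35,30,25,20):
  a=np.cos(np.radians(al));ax=cx*np.sin(np.radians(al))+np.array([0,0,-a])
  n=cx*np.cos(np.radians(al))+np.array([0,0,np.sin(np.radians(al))])
  for th in(.6,.3,0):
   for L in(.02,):
    pp=lip(th,-.1)+ax*L-n*.01
    x,er=ik(pp,ax,np.array(q));print(al,th,pp.round(3),x.round(1),er)
E
```

```text
[0.0031 0.1962 0.5868 0.411  0.042  0.2725] [-0.     -0.0003 -0.0004  0.0004 -0.     -0.0001 -0.0003  0.0002  0.0001
 -0.0003  0.0001 -0.0006  0.0005  0.0007]
[ 0.58380206 -0.14064157  0.32304325] [[ 0.056  0.735  0.675]
 [ 0.998 -0.019 -0.062]
 [-0.033  0.677 -0.735]]
43 0.6 [ 0.569 -0.094  0.162] [-12.   22.3 128.1 156.6  14.2] 5.394081730614175e-05
43 0.3 [ 0.544 -0.093  0.11 ] [-12.6  28.2 133.8 165.9  25.3] 5.394081358445213e-05
43 0 [ 0.535 -0.092  0.054] [-12.8  36.8 136.8 169.7  36.7] 5.39408104486272e-05
35 0.6 [ 0.566 -0.094  0.161] [-11.5  21.1 123.5  81.    4.5] 4.2733239618564234e-05
35 0.3 [ 0.541 -0.092  0.11 ] [-12.   26.  129.3 154.8  11. ] 4.273325512282877e-05
35 0 [ 0.532 -0.092  0.053] [-12.2  33.6 132.6 166.8  21.4] 4.27332578782913e-05
30 0.6 [ 0.564 -0.094  0.161] [-11.2  20.9 120.5  22.7   9.6] 3.4331030969059206e-05
30 0.3 [ 0.539 -0.092  0.109] [-11.7  25.2 126.4 109.6   4.1] 3.433095121618823e-05
30 0 [ 0.53  -0.092  0.053] [-11.8  32.2 129.8 161.1  12.4] 3.433101253513815e-05
25 0.6 [ 0.562 -0.094  0.161] [-10.9  21.1 117.4  10.3  16.9] 2.5667627208680877e-05
25 0.3 [ 0.537 -0.092  0.109] [-11.3  24.9 123.4  24.7   7.5] 2.5667632609027713e-05
25 0 [ 0.528 -0.092  0.053] [-11.5  31.4 126.9 133.7   4.4] 2.5667619422242716e-05
20 0.6 [ 0.56  -0.094  0.161] [-10.6  21.6 114.3   5.6  24.3] 1.7430126190709494e-05
20 0.3 [ 0.535 -0.092  0.11 ] [-11.   25.1 120.3   9.5  14.9] 1.743028141554248e-05
20 0 [ 0.526 -0.091  0.053] [-11.1  31.  123.9  25.4   5.8] 1.7430286133102157e-05
```

>>> arm_command(
  plan=[
    [[-3.4,0.3,3.7,0,1],[-3.4,0.3,3.7,0,1],[2.2,-0.1,2,0,1],[2.2,-0.1,2,0,1],[2.2,-0.1,2,0,1],[2.2,-0.1,2,0,1]],
  ],
)

```text
clock: 10.07
tcp_pos: [0.5051, -0.074, 0.2377]
eef_rot: [[0.682, -0.045, -0.73], [-0.048, -0.999, 0.017], [-0.73, 0.023, -0.683]]
ft_force: [0.8, 0.6, -0.1]
grip_width: 0.0006
```

```bash
python3 -c "
from h import *
plan([.5,-.09,.06])"
```

```text
joints [-22.5   8.4 131.3  95.8  12.6 -21.6] tcp [ 0.5051 -0.074   0.2377] xaxis [ 0.682 -0.048 -0.73 ] yaxis [-0.045 -0.999  0.023] f [ 0.8  0.6 -0.1] clk 10.075
tool cm total [12.69  1.21 12.49] dist 17.85
```

>>> arm_command(
  plan=[
    [[2.2,0.2,2.1,0,1],[2.2,0.2,2.1,0,1],[2.2,0.2,2.1,0,1],[2.2,0.2,2.1,0,1],[2.2,0.2,2.1,0,1]],
  ],
)

```text
clock: 10.7
tcp_pos: [0.5041, -0.0825, 0.1025]
eef_rot: [[0.683, -0.038, -0.729], [-0.037, -0.999, 0.018], [-0.729, 0.015, -0.684]]
ft_force: [0.5, -0.5, 0.7]
grip_width: 0.0008
```

```bash
python3 -c "
from h import *
plan(tgt(.6,-.088,-.03,.005))"
```

```text
joints [-24.5  28.6 140.  152.5  32.7 -83.5] tcp [ 0.5041 -0.0825  0.1025] xaxis [ 0.683 -0.037 -0.729] yaxis [-0.038 -0.999  0.015] f [ 0.5 -0.5  0.7] clk 10.7
tool cm total [-4.86 -0.17 -8.35] dist 9.66
```

>>> arm_command(
  plan=[
    [[-2.4,0,0,0,1],[-2.5,0,0,0,1],[0,-0.1,-2.1,0,1],[0,-0.1,-2.1,0,1],[0,0,-2.1,0,1],[0,0,-2.1,0,1],[0,0,0,0,1]],
  ],
)

```text
clock: 11.58
tcp_pos: [0.5324, -0.0799, 0.1974]
eef_rot: [[0.684, -0.037, -0.729], [-0.037, -0.999, 0.017], [-0.729, 0.015, -0.685]]
ft_force: [0.1, 0.1, -0.3]
grip_width: 0.0004
```

```bash
python3 -c "
from h import *
plan(tgt(.6,-.088,-.03,.005));plan(tgt(.6,-.088,.025,.005))
for n in('scene','top','wrist'):
  c=camera(n);cv2.imwrite('pics/%s2.png'%n,c['img'][:,:,::-1])
  if n=='scene':cv2.imwrite('pics/sc2.png',cv2.resize(c['img'][150:320,210:400,::-1],None,fx=4,fy=4,interpolation=2)[:600])
  if n=='top':cv2.imwrite('pics/tc2.png',cv2.resize(c['img'][180:310,300:440,::-1],None,fx=4,fy=4,interpolation=2))
"
```

```text
joints [-22.2  15.5 131.1 121.7  15.2 -48. ] tcp [ 0.5324 -0.0799  0.1974] xaxis [ 0.684 -0.037 -0.729] yaxis [-0.037 -0.999  0.015] f [ 0.1  0.1 -0.3] clk 11.575
tool cm total [0.14 0.06 0.2 ] dist 0.25
joints [-22.2  15.5 131.1 121.7  15.2 -48. ] tcp [ 0.5324 -0.0799  0.1974] xaxis [ 0.684 -0.037 -0.729] yaxis [-0.037 -0.999  0.015] f [ 0.1  0.1 -0.3] clk 11.575
tool cm total [5.64 0.06 0.2 ] dist 5.64
```

View pics/sc2.png

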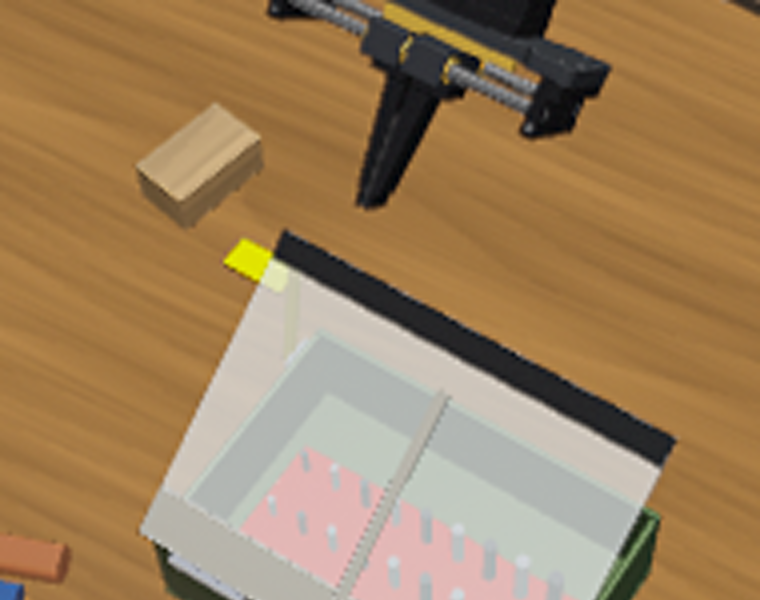

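View pics/tc2.png

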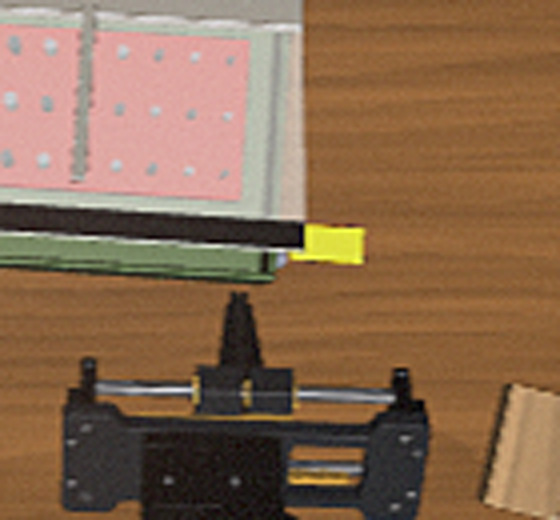

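View pics/wrist2.png

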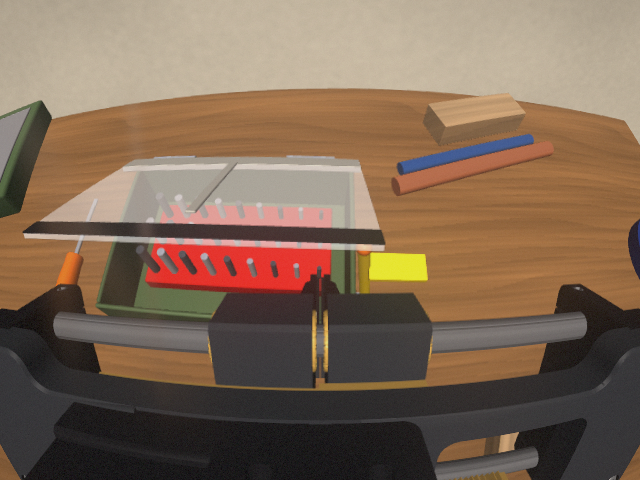

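>>> arm_command(
  plan=[
    [[0,0,0.3,0,1],[1.5,0,0,0,1],[1.5,0,0,0,1],[1.5,0,0,0,1],[1.5,0,0,0,1],[1.5,0,0,0,1],[0,0,0,0,1]],
  ],
)

```text
clock: 12.6
tcp_pos: [0.5786, -0.0824, 0.1371]
eef_rot: [[0.679, -0.039, -0.734], [-0.036, -0.999, 0.019], [-0.734, 0.013, -0.679]]
ft_force: [-0.5, 0.4, -0.1]
grip_width: 0.0008
```

```bash
python3 -c "
from h import *
plan(tgt(.6,-.122,.045,.005))
for n in('scene','top','wrist'):
  c=camera(n);cv2.imwrite('pics/%s3.png'%n,c['img'][:,:,::-1])
  if n=='scene':cv2.imwrite('pics/sc3.png',cv2.resize(c['img'][150:320,210:400,::-1],None,fx=4,fy=4,interpolation=2)[:600])
  if n=='top':cv2.imwrite('pics/tc3.png',cv2.resize(c['img'][180:310,300:440,::-1],None,fx=4,fy=4,interpolation=2))
"
```

```text
joints [-19.9  25.8 128.4 143.4  19.3 -68.7] tcp [ 0.5786 -0.0824  0.1371] xaxis [ 0.679 -0.036 -0.734] yaxis [-0.039 -0.999  0.013] f [-0.5  0.4 -0.1] clk 12.6
tool cm total [ 0.03  3.46 -0.42] dist 3.49
```

View pics/sc3.png

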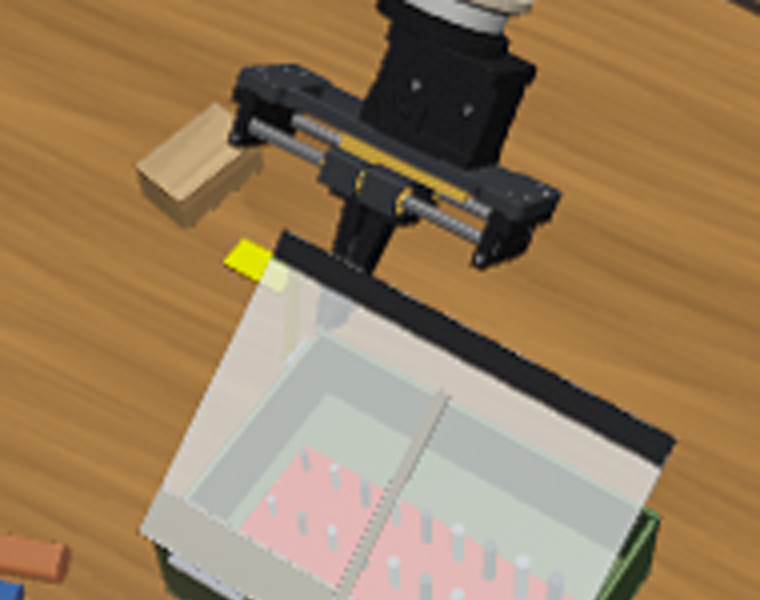

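View pics/wrist3.png

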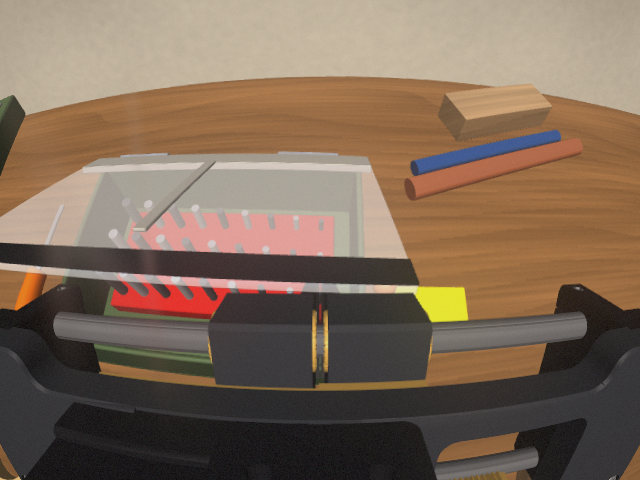

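View pics/tc3.png

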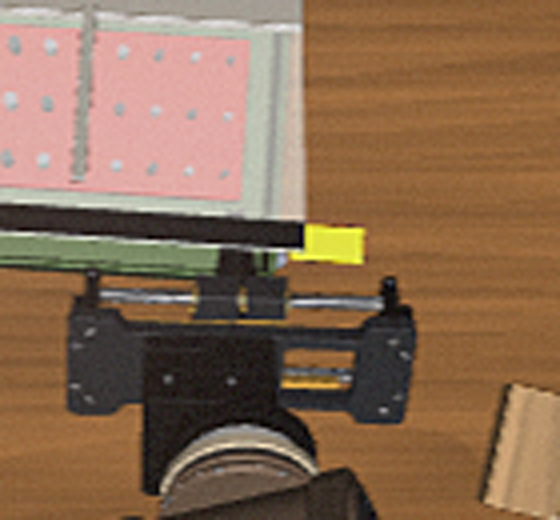

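>>> arm_command(
  plan=[
    [[0,0,-0.3,0,1],[0,1,0,0,1],[0,0.6,0,0,1],[0,0.6,0,0,1],[0,0.6,0,0,1],[0,0.6,0,0,1],[0,0,0,0,1]],
  ],
)

```text
clock: 13.62
tcp_pos: [0.5797, -0.117, 0.1408]
eef_rot: [[0.68, -0.039, -0.732], [-0.037, -0.999, 0.019], [-0.732, 0.014, -0.681]]
ft_force: [-0.1, -0.3, -0.6]
grip_width: 0.0003
```

```bash
python3 -c "
from h import *
plan(tgt(.6,-.122,.045,.005))
for n in('scene','top'):
  c=camera(n)
  if n=='scene':cv2.imwrite('pics/sc4.png',cv2.resize(c['img'][150:320,210:400,::-1],None,fx=4,fy=4,interpolation=2)[:600])
  if n=='top':cv2.imwrite('pics/tc4.png',cv2.resize(c['img'][180:310,300:440,::-1],None,fx=4,fy=4,interpolation=2))
"
```

```text
joints [-24.4  25.7 127.1 133.   19.8 -61.8] tcp [ 0.5797 -0.117   0.1408] xaxis [ 0.68  -0.037 -0.732] yaxis [-0.039 -0.999  0.014] f [-0.1 -0.3 -0.6] clk 13.625
tool cm total [ 0.1   0.02 -0.03] dist 0.11
```

View pics/sc4.png

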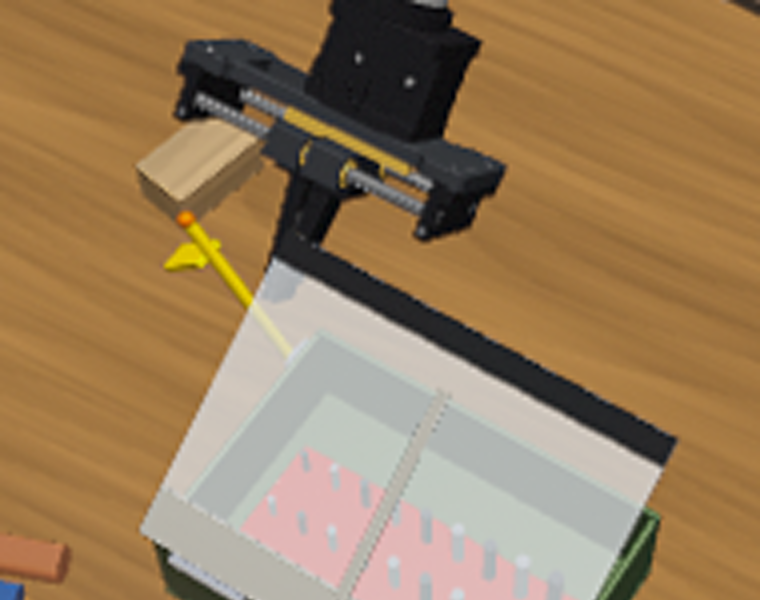

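View pics/tc4.png

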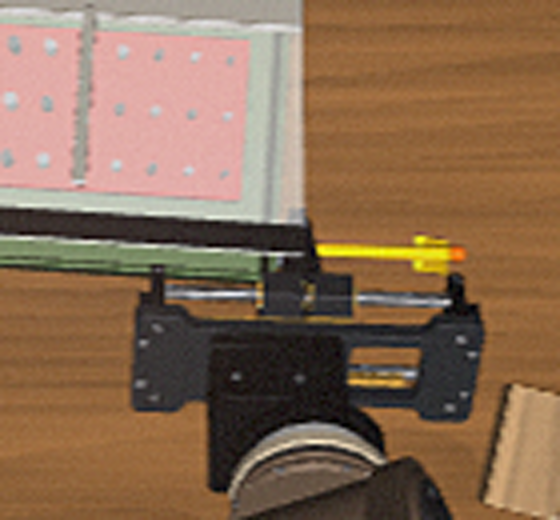

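The prop is out: it has swung outwards, with the ball at crop (185,217) in the scene view. The lid is sitting on the finger near its -y corner. I'll slide a little further under it before lowering.

>>> arm_command(
  plan=[
    [[0,-0.5,0,0,1],[0,-0.7,0,0,1],[0,-0.7,0,0,1],[0,0,0,0,1]],
  ],
)

```text
clock: 14.22
tcp_pos: [0.5806, -0.0965, 0.1406]
eef_rot: [[0.68, -0.037, -0.732], [-0.036, -0.999, 0.018], [-0.732, 0.014, -0.681]]
ft_force: [-0.0, 0.6, -0.1]
grip_width: 0.0004
```

```bash
python3 -c "
from h import *
s=observe();R=np.array(s['eef_rot']);p=s['tcp_pos'];print(Cc(p),s['ft_force'],s['wrist_torque'])
plan(tgt(.57,-.10,.045,0))
y=Cc(p)[1]
for th in(.57,.5,.4,.3,.2,.1,.0,-.05):
  L=.045-(.57-th)/.57*.027
  t=tgt(th,y,L,0);print(th,round(L,3),Cc(t).round(4),(R.T@(t-p)*100).round(2))
c=camera('scene');cv2.imwrite('pics/sc5.png',cv2.resize(c['img'][150:320,210:400,::-1],None,fx=4,fy=4,interpolation=2)[:600])
"
```

```text
[-0.05526948 -0.10142959  0.14061874] [-0.04263967  0.59968893 -0.14164353] [0.14279639 0.49855126 0.08096653]
joints [-21.7  25.6 127.7 138.4  19.2 -65.1] tcp [ 0.5806 -0.0965  0.1406] xaxis [ 0.68  -0.036 -0.732] yaxis [-0.037 -0.999  0.014] f [-0.   0.6 -0.1] clk 14.225
tool cm total [ 0.26 -0.15 -0.03] dist 0.31
0.57 0.045 [-0.0533 -0.1013  0.1388] [ 0.26 -0.01 -0.02]
0.5 0.042 [-0.0624 -0.1013  0.1297] [ 0.31 -0.05  1.27]
0.4 0.037 [-0.074  -0.1014  0.1159] [ 0.53 -0.1   3.05]
0.3 0.032 [-0.0838 -0.1014  0.1013] [ 0.93 -0.14  4.76]
0.2 0.027 [-0.0918 -0.1015  0.0862] [ 1.5  -0.18  6.38]
0.1 0.023 [-0.0979 -0.1015  0.0707] [ 2.22 -0.22  7.88]
0.0 0.018 [-0.1021 -0.1016  0.055 ] [ 3.08 -0.25  9.25]
-0.05 0.016 [-0.1034 -0.1016  0.0471] [ 3.57 -0.26  9.89]
```

View pics/sc5.png

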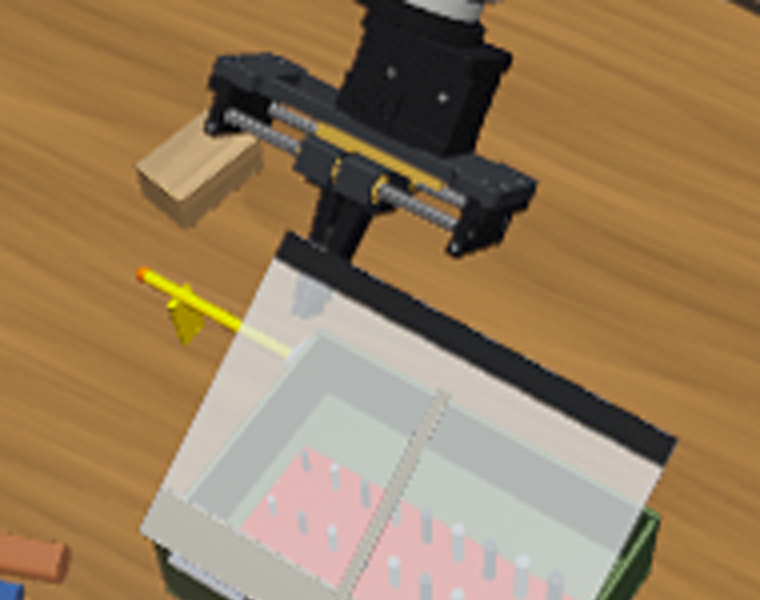

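The prop now lies fully out, and the lid rests on the finger, still well open. I'll lower it along the lip's arc.

>>> arm_command(
  plan=[
    [[0.1,0,0.4,0,1],[0.1,0,0.43,0,1],[0.1,0,0.43,0,1],[0.06,0,0.45,0,1],[0.06,-0.01,0.45,0,1],[0.06,-0.01,0.45,0,1],[0.06,-0.01,0.45,0,1],[0.1,-0.02,0.43,0,1],[0.1,-0.02,0.43,0,1],[0.1,-0.02,0.43,0,1],[0.1,-0.02,0.43,0,1]],
  ],
)

```text
clock: 15.65
tcp_pos: [0.5519, -0.0958, 0.1009]
eef_rot: [[0.68, -0.039, -0.732], [-0.037, -0.999, 0.019], [-0.732, 0.014, -0.681]]
ft_force: [-0.6, -0.2, -1.1]
grip_width: 0.0005
```

```bash
python3 -c "
from h import *
s=observe();R=np.array(s['eef_rot']);p=s['tcp_pos'];print(Cc(p),s['ft_force'],s['wrist_torque'],s['joints'])
y=Cc(p)[1]
for th in(.3,.2,.1,.05,.0,-.05):
  L=.045-(.57-th)/.57*.027
  t=tgt(th,y,L,0);print(th,round(L,3),Cc(t).round(4),(R.T@(t-p)*100).round(2))
c=camera('scene');cv2.imwrite('pics/sc6.png',cv2.resize(c['img'][150:320,210:400,::-1],None,fx=4,fy=4,interpolation=2)[:600])
"
```

```text
[-0.08395154 -0.1026412   0.10092246] [-0.64631134 -0.23671302 -1.12458179] [0.0925485  0.56005794 0.04325558] [-23.23877759  29.85288092 133.14184025 149.41351333  27.47511331
 -78.55268   ]
0.3 0.032 [-0.0838 -0.1026  0.1013] [-0.02  0.   -0.04]
0.2 0.027 [-0.0918 -0.1027  0.0862] [ 0.54 -0.04  1.57]
0.1 0.023 [-0.0979 -0.1027  0.0707] [ 1.26 -0.07  3.08]
0.05 0.02 [-0.1002 -0.1027  0.0629] [ 1.68 -0.09  3.78]
0.0 0.018 [-0.102  -0.1028  0.055 ] [ 2.13 -0.1   4.45]
-0.05 0.016 [-0.1034 -0.1028  0.0471] [ 2.61 -0.12  5.09]
```

View pics/sc6.png

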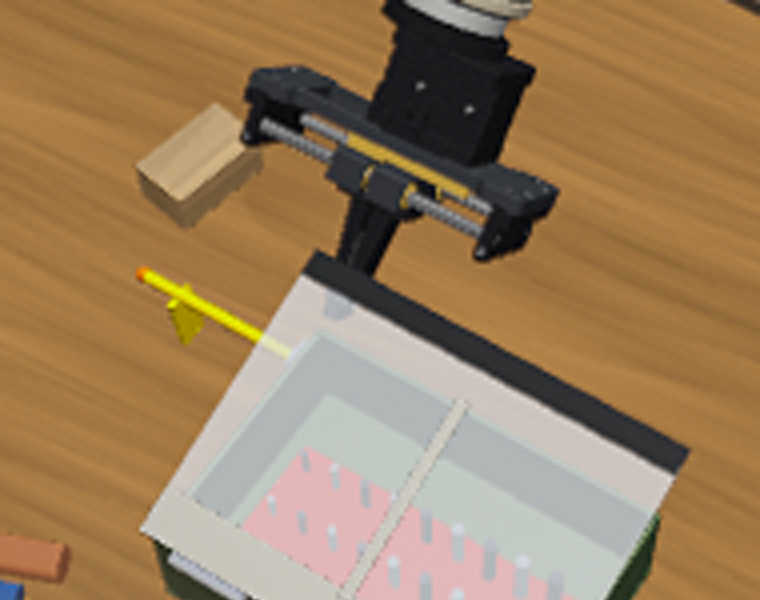

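The lid is following the finger, at about 0.3 rad, with the strip now at crop row ~255 at the near corner.

>>> arm_command(
  plan=[
    [[0.13,-0.01,0.39,0,1],[0.13,-0.01,0.39,0,1],[0.14,-0.01,0.39,0,1],[0.14,-0.01,0.39,0,1],[0.18,-0.01,0.38,0,1],[0.18,-0.01,0.38,0,1],[0.18,-0.01,0.38,0,1],[0.18,-0.01,0.38,0,1],[0.17,0,0.28,0,1],[0,0,0,0,1]],
  ],
)

```text
clock: 16.95
tcp_pos: [0.537, -0.0949, 0.0675]
eef_rot: [[0.68, -0.039, -0.733], [-0.036, -0.999, 0.019], [-0.733, 0.014, -0.68]]
ft_force: [-0.7, 0.8, -1.1]
grip_width: 0.0003
```

```bash
python3 -c "
from h import *
s=observe();R=np.array(s['eef_rot']);p=s['tcp_pos'];print(Cc(p),s['ft_force'],s['wrist_torque'],s['joints'])
y=Cc(p)[1]
for th in(.1,.05,.0,-.05):
  L=.045-(.57-th)/.57*.027
  t=tgt(th,y,L,0);print(th,round(L,3),Cc(t).round(4),(R.T@(t-p)*100).round(2))
c=camera('scene');cv2.imwrite('pics/sc7.png',cv2.resize(c['img'][150:320,210:400,::-1],None,fx=4,fy=4,interpolation=2)[:600])
"
```

```text
[-0.09879826 -0.10273296  0.06749968] [-0.74829459  0.77045362 -1.1149796 ] [0.10176072 0.59245137 0.0393038 ] [-24.04177685  34.66852389 136.21854166 154.53013176  34.50821076
 -85.41585232]
0.1 0.023 [-0.0979 -0.1028  0.0707] [-0.17  0.02 -0.29]
0.05 0.02 [-0.1002 -0.1028  0.0629] [ 0.24 -0.    0.42]
0.0 0.018 [-0.1021 -0.1029  0.055 ] [ 0.69 -0.01  1.09]
-0.05 0.016 [-0.1034 -0.1029  0.0471] [ 1.18 -0.03  1.72]
```

View pics/sc7.png

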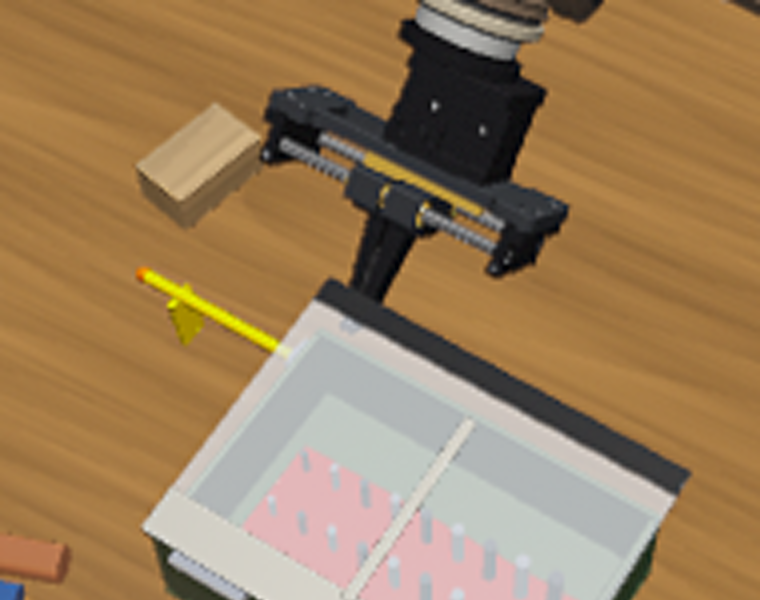

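Nearly shut, at about 0.08 rad. I'll go slowly to closed and slightly past it.

>>> arm_command(
  plan=[
    [[0.12,0,0.19,0,1],[0.12,0,0.19,0,1],[0.12,0,0.18,0,1],[0.12,0,0.18,0,1],[0.12,0,0.18,0,1],[0.12,0,0.18,0,1],[0.1,0,0.16,0,1],[0.1,0,0.16,0,1],[0.1,0,0.16,0,1],[0.1,0,0.16,0,1],[0,0,0,0,1]],
  ],
)

```text
clock: 18.38
tcp_pos: [0.532, -0.095, 0.0476]
eef_rot: [[0.68, -0.039, -0.732], [-0.037, -0.999, 0.019], [-0.732, 0.014, -0.681]]
ft_force: [-0.5, -0.3, 0.3]
grip_width: 0.0001
```

```bash
python3 -c "
from h import *
s=observe();R=np.array(s['eef_rot']);p=s['tcp_pos'];print(Cc(p),s['ft_force'],s['wrist_torque'],s['joints'])
c=camera('scene');cv2.imwrite('pics/sc8.png',cv2.resize(c['img'][150:320,210:400,::-1],None,fx=4,fy=4,interpolation=2)[:600])
c=camera('wrist');cv2.imwrite('pics/w8.png',c['img'][:,:,::-1])
"
```

```text
[-0.10383265 -0.10317559  0.04764662] [-0.45633082 -0.33154986  0.28197326] [ 0.10278018  0.35504075 -0.06020366] [-24.39480361  37.87216136 137.38392529 156.57919052  38.52658187
 -88.40048236]
```

View pics/sc8.png

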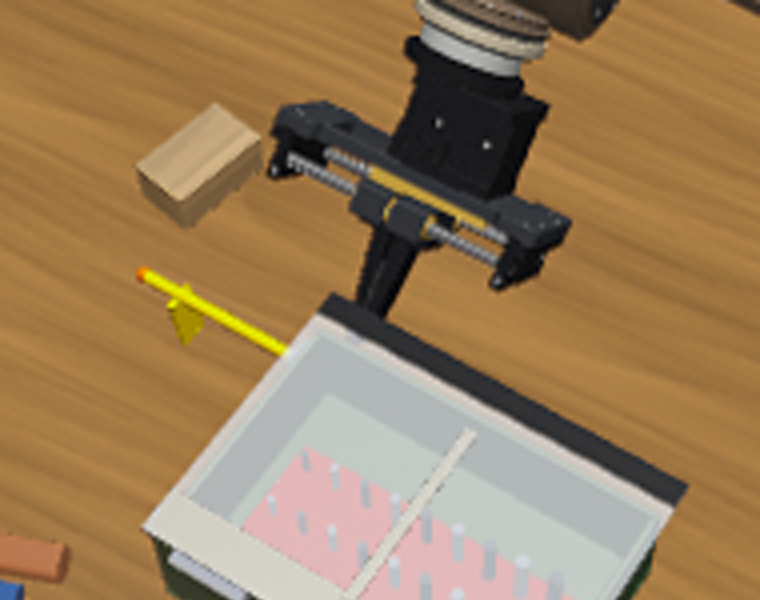

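View pics/w8.png

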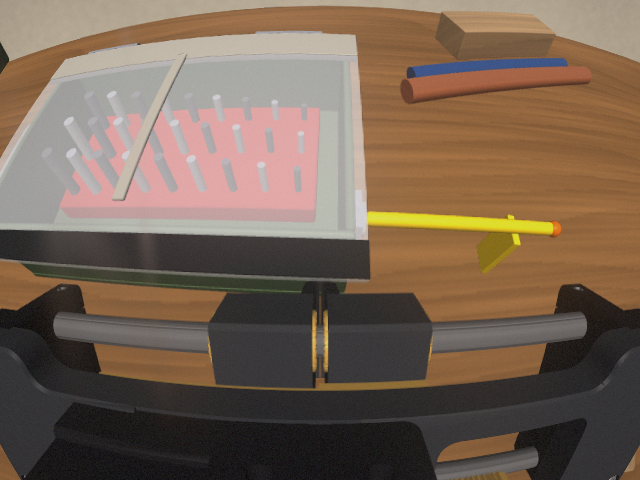

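>>> arm_command(
  plan=[
    [[0,0,0.2,0,1],[0,0,0.2,0,1],[0,0,0.2,0,1],[-0.6,0,0.6,0,1],[-1,0,1,0,1],[-1,0,1,0,1],[-1,0,1,0,1],[-1,0,0.4,0,1],[0,0,0,0,1]],
  ],
)

```text
clock: 19.6
tcp_pos: [0.4665, -0.0926, 0.0504]
eef_rot: [[0.68, -0.039, -0.732], [-0.037, -0.999, 0.019], [-0.732, 0.014, -0.681]]
ft_force: [0.6, 0.0, 0.4]
grip_width: 0.0007
```

```bash
python3 -c "
from h import *
plan([.5,0,.2])
T=camera('top');S=camera('scene')
cv2.imwrite('pics/sc9.png',cv2.resize(S['img'][150:350,210:460,::-1],None,fx=3,fy=3,interpolation=2))
cv2.imwrite('pics/tc9.png',cv2.resize(T['img'][150:310,210:450,::-1],None,fx=3,fy=3,interpolation=2))
"
```

```text
joints [-29.3  38.7 146.6 156.   47.7 -94.3] tcp [ 0.4665 -0.0926  0.0504] xaxis [ 0.68  -0.037 -0.732] yaxis [-0.039 -0.999  0.014] f [0.6 0.  0.4] clk 19.6
tool cm total [ -9.03  -9.18 -12.46] dist 17.91
```

View pics/sc9.png

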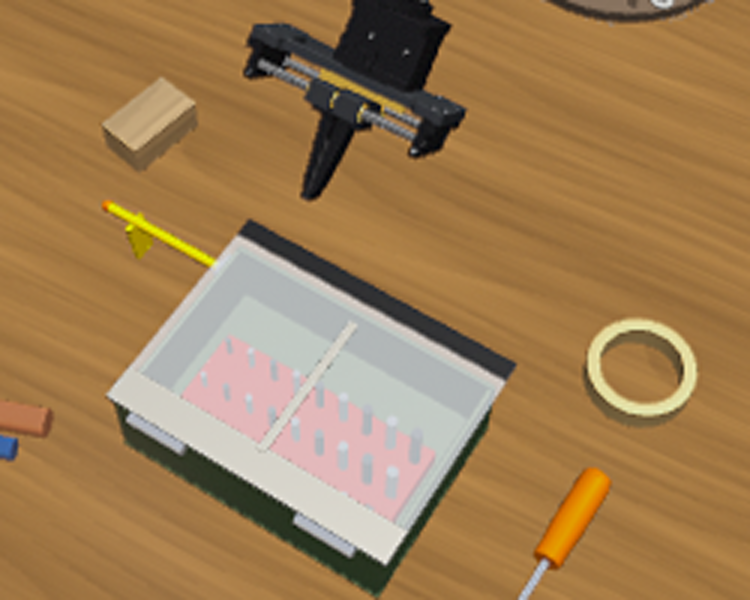

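View pics/tc9.png

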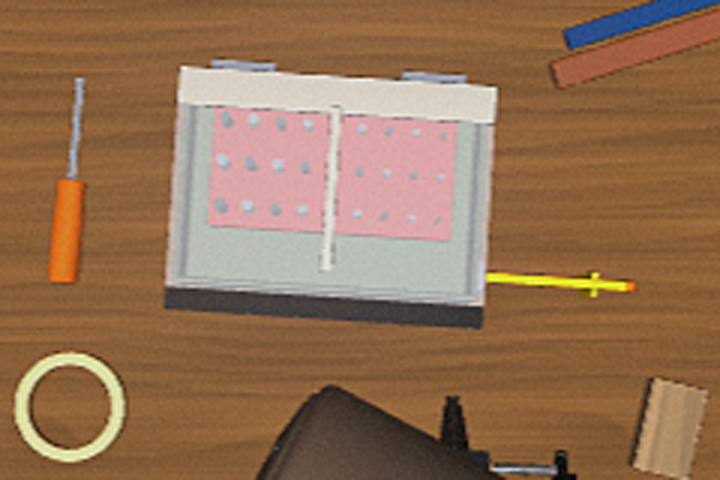

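```bash
python3 -c "
from h import *
T=camera('top');S=camera('scene')
t=lambda x,y:(210+x/3-.33,150+y/3-.33); s=lambda x,y:(210+x/3-.33,150+y/3-.33)
for a,b in((t(164,308),s(517,366)),(t(482,328),s(249,219))): 
  p,e=tri(T,a,S,b);print(p,e,Cc(p))
print('off');
for p in((421,287),(427,309),(440,311),(446,279)):pass
cl=close_job();print(cl)
"
```

```text
[0.54468625 0.13313423 0.07711315] 0.001234732148021937 [-0.10644177  0.1252768   0.07711315]
[ 0.52771749 -0.11613886  0.08039576] 0.0005866685899158961 [-0.10667021 -0.12455987  0.08039576]
off
the job is handed in; nothing more can be done
None
```

The drill case is shut and the job is handed in. It took about 20 s of the 48 s allowed.

**What I did:** Small moves at the edge of the arm's reach tilted the tool about 43° outwards, so a finger could slope in under the lip. I slid the closed fingers under the lid beside the prop and pushed the prop out sideways with the finger's outside. The lid settled a few millimetres onto the same finger at about 0.57 rad. I moved 2 cm further under it, lowered it along the lip's arc over about 4 s, and backed clear to the front.

**Last checks:**
- **Lid:** the two front top corners measured 77 and 80 mm high, where 80 mm is shut, and sat 106.5 mm in front of the case's middle, where 107 mm is shut. I put the 3 mm difference between the corners down to reading pixels by eye.
- **Prop:** it lies fully out to the side.
- **Other objects:** the tape roll, offcut and screwdriver look unmoved in the pictures. I did not measure their positions again.
- **Forces:** every reading while the finger held the lid was about 1 N or less. That is close to the sensor's noise, so I confirmed the lid was on the finger from the pictures, not from force.

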